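# Lap one stroke along a mannequin forearm's joint face

### The arm

A 7-joint arm with a two-finger parallel gripper is mounted at the origin on the work surface. World frame = base frame: x ahead of the robot, y to its left, z up, the work surface at z = 0. Lengths are in m, angles in rad, forces in N, time in s.
With the tool pointing down it reaches from about 0.4 to 0.875 m from the base axis. Payload 6.5 kg.
Tool frame: the origin (TCP) lies midway between the tips of the shut fingers; the grasp point (between the pads) lies r.pinch_z behind it (r.pinch_z is the distance from the TCP to the grasp point, in m); z points along the fingers, y is the direction in which the jaws open and shut (so a half turn about z gives the same grasp; the last joint's range is limited). The gripper opens to 88 mm and grips with 3 to 60 N. Pads are 18 mm wide; open, the fingers measure 123 mm over their backs; the gripper's body (75 mm by 187 mm) begins 45 mm behind the grasp point.
Start: joints at [1.16, 0.536, -0.004, 1.538, 0.003, 1.067, -0.071], TCP at [0.22, -0.612, 0.239] pointing down, gripper open.
Joint ranges: [-2.7, 2.7], [-0.37, 2.16], [-1.27, 1.26], [0.24, 2.4], [-1.31, 4.45], [0.19, 1.91], [-2.76, 2.76]. Speed limits (rad/s): [2.39, 2.39, 3.14, 3.14, 3.14, 3.14, 3.14].

### API

Orientations are given as a rotation vector (axis times angle).
In Python, from station import r gives the robot as it stands.
- The arm moves only by the tool servo_tool, never from a script. Its argument "commands" is a list of rows, each an object of numbers: "ax", "ay", "az": the turn, a rotation vector about the world's x, y, z in rad; "tx", "ty", "tz": the shift along the world's x, y, z in m; "claw": the finger opening in m, from 0 to 0.0881. A call has exactly 8 rows; each row is the pose to reach, as a shift and turn from the pose commanded when the call began; what a row does not reach only later rows make up. A row lasts 1/10 s, in which the tool goes at most 50 mm and 8.59 degrees, less where a joint would pass 70% of its speed; a pose out of reach is approached as far as the arm can. A call with a gripper value outside its range is refused whole. The fingers move at their own pace and stop on an object; the grip force is fixed at half the most. Time passes only in rows, so rows that repeat a pose let the fingers close, or fill a call up. It gives the time, the measured TCP pose, the force and the opening at its end, in the units of the state.
- r.sense(): the state, without advancing time (a new reading comes with each control period).
- r.get_image(name): name is "scene" or "top" or "wrist"; returns the picture (420x560x3 uint8, red, green, blue); there is no depth.
- r.camera_info(name): a dict with "fov_y" (degrees; the focal length in pixels is half the picture's height over the tangent of half this angle, whatever the lens; pixels are square), "cx", "cy" (the principal point, pixels), "k1" (the pictures are not rectified: a ray, as slopes to the right and down, at radius r is drawn at 1 + k1 r^2 times it, then the intrinsics apply), "R" (3x3) and "t" (3): a world point X has camera coordinates R X + t. Camera axes: x right, y down, z forward; pixel columns grow to the right and rows downward; lengths in m; the calibration is good to about 2 mm. A picture is of the moment at which its call begins: read the wrist's pose just before it. camera_info takes no time and is no camera call; for the wrist camera it gives the pose at the moment of the call.
- r.hand_in(): hands the job in, once; it reports no verdict.
The state is a dict: "time_s": time; "joint_pos": joint angles; "joint_vel": joint speeds; "tau": joint torques, N m; "tool_pos": TCP position; "tool_rot": TCP orientation; "contact_force": force on the tool from outside, world axes, zero at the start; "wrist_torque": the same for the moment, N m; "grip_width": finger opening in m.
Only numpy, scipy, OpenCV 4.12 (cv2) and the standard library are available. Lean on these libraries where they do the work, as an engineer would, in place of code of your own. Each camera call takes 0.05 s, during which the arm holds its last target. There are 200 camera calls.

### The job

Take the lapping block by its yellow handle, set it flat and lengthwise on the green end of the mannequin forearm's joint face and press until the sprung bed has sunk about 6 mm (red pointer in the green zone). Keeping that pressure steady all the way, sweep the block along the middle of the face to the other end so that its nose pushes the orange return slide to the end of its travel, then lift the block straight up so that the slide snaps back home by itself. Set the block back down, flat and lengthwise, in the middle of its cork rest and let go of it; touch the bed and the slide only with the block, never let the bed sink more than 11 mm, do not let the block fall, and leave the bottle, the jar and the mannequin foot alone.

Things in the scene. Friction and masses are not known exactly. Their poses are not given: they have to be found in the camera images.
- block: Lapping block, 0.24-0.36 kg: aluminium base 100 x 60 x 25 mm (x, y, z) with a brown abrasive sole, and on it a yellow upright handle rib 80 mm long (x), 24 mm thick (y), from 25 to 71 mm above the sole. Origin: centre of the sole (underside). x lengthwise, z up; both ends are alike, so either may lead. Loose; starts flat on the cork rest.
- block_grip (a point): Point to grip on the block: in the middle of the handle rib, 50 mm above the sole, fingers closing across the 24 mm (the block's y).
- rest: Fixed cork rest, slab 180 x 110 x 12 mm (x, y, z). Origin: centre of its underside, on the bench; its top is 12 mm higher. x lengthwise.
- face_mid (a point): Centre of the flat upper face (240 x 80 mm, x by y) of the dark grey mannequin forearm half, which is fastened to the sprung bed; it sinks with the bed. The face is 110 mm above the bench when the bed is up. x runs lengthwise from the green end to the orange slide, z up. The green end is the painted patch from x = -119 to -74 mm; the stroke starts with the block's middle at about x = -65 mm, where its tail is 5 mm inside the face's end.
- bed (a joint): Sinking of the sprung bed in m: 0 = up (rest), 0.014 = bottomed. It stays up under the block's own weight and needs 4 N to start sinking, then 0.9 N more per mm, so 6 mm takes about 9.5 N. The bed sinks straight down, never tips. Its red pointer is in the green zone from 3 to 10 mm.
- slide (a joint): Travel of the orange return slide in m along the face's x: 0 = home, 0.035 = end of travel (hard stop). A spring returns it: 1.5 N at home, 4.7 N at the end.
- slide_face (a point): Middle of the slide's orange push plate, on its front, which looks to the green end. The plate is 50 mm wide (across), 20 mm high (114 to 134 mm above the bench) and 8 mm thick; at home its front stands at x = +80 mm on the face and hangs 4 mm above the face. Pushed to the end it stands at x = +115 mm, with the block's middle at +65 mm. Behind it, a 10 mm rod runs into a blue housing 50 mm wide and 141 mm high, from x = 150 to 195 mm.
- bottle: Bystander: white bottle with a red cap, 64 mm across, 170 mm high, loose. Origin: centre of its underside.
- jar: Bystander: amber jar with a black cap, 72 mm across, 90 mm high, loose. Origin: centre of its underside.
- foot: Bystander: dark grey mannequin foot, 170 x 66 mm, 116 mm high, loose. Origin: on its underside, 20 mm behind the middle of its sole.
Things that resemble listed ones, but are neither listed nor needed, are in the scene too. Of the things that look like the block, the middle-sized one is meant. What is shaped like the rest but purple is not meant.

How it is judged:
By the outcome, as a careful person would: the job done as asked, in the order asked, and still so for the second after the job is handed in, with the robot touching nothing.
It also fails if it takes over 54 s, if anything falls off the work surface, if the arm or the gripper's body presses on something with over 40 N, if the wrist force passes 120 N, or if a joint passes its speed limit or range.

## Working session

There is one attempt and no reset: what is moved stays moved. The work goes in short steps, Python scripts to look and compute and a tool call to move; the robot and the scene stay as the last step left them, time stands still between calls to the robot, and variables do not carry over. Pictures are saved under pics/ and viewed, about 8 in all and at most 12, crops included, and the job is handed in when it is done.

Besides the shell and the picture viewer there is one more tool, called after "Call:" by a JSON object that holds its "api" and its "payload". servo_tool: Moves the arm, as the interface text tells. Its arguments: {"type":"object","properties":{"commands":{"type":"array","items":{"type":"object","properties":{"ax":{"type":"number"},"ay":{"type":"number"},"az":{"type":"number"},"tx":{"type":"number"},"ty":{"type":"number"},"tz":{"type":"number"},"claw":{"type":"number"}}}}},"required":["commands"]}

```bash
ls; mkdir -p pics
cat > h.py <<'E'
import numpy as np, cv2
from station import r
def save(n,f):
    ci=r.camera_info(n); im=r.get_image(n); cv2.imwrite('pics/'+f+'.png',im[:,:,::-1]); np.save('pics/'+f+'.npy',im)
    import pickle; pickle.dump(ci,open('pics/'+f+'.pkl','wb')); return im,ci
def load(f):
    import pickle; return np.load('pics/'+f+'.npy'),pickle.load(open('pics/'+f+'.pkl','rb'))
def K(ci):
    f=210/np.tan(np.radians(ci['fov_y'])/2); return np.array([[f,0,ci['cx']],[0,f,ci['cy']],[0,0,1.]]),np.array([ci['k1'],0,0,0,0.])
def plane(ci,uv,z):
    k,d=K(ci); uv=np.array(uv,float).reshape(-1,1,2)
    s=cv2.undistortPoints(uv,k,d).reshape(-1,2); R=np.array(ci['R']);t=np.array(ci['t'])
    D=np.c_[s,np.ones(len(s))]@R; C=-R.T@t
    return C+D*((z-C[2])/D[:,2])[:,None]
def proj(ci,X):
    k,d=K(ci); return cv2.projectPoints(np.array(X,float).reshape(-1,1,3),cv2.Rodrigues(np.array(ci['R'],float))[0],np.array(ci['t'],float),k,d)[0].reshape(-1,2)
E
python3 - <<'E'
from h import *
s=r.sense(); print(s, r.pinch_z)
for n in ['top','scene']:
    im,ci=save(n,n+'0'); print(n,ci)
a=np.hstack([cv2.imread('pics/top0.png')]);
E
```

```text
pics
{'time_s': 0.0, 'joint_pos': array([ 1.15978314,  0.53713585, -0.0044452 ,  1.53884811,  0.00259086,
        1.06731728, -0.07122722]), 'joint_vel': array([ 0.00137456, -0.00130608, -0.00073037,  0.00023971,  0.00071513,
       -0.00014242, -0.00042284]), 'tau': array([-9.89706095e-04, -5.70996559e+01,  9.90406238e-01, -2.51611197e+01,
       -5.62344154e-02,  1.78700726e-02,  1.23427903e-04]), 'tool_pos': array([ 0.21949788, -0.61116977,  0.23786842]), 'tool_rot': array([-3.09337562e+00, -5.38739210e-01,  6.33881522e-04]), 'contact_force': array([-0.42313301, -0.28724884, -0.79797261]), 'wrist_torque': array([-0.02102587,  0.00719635, -0.02699114]), 'grip_width': 0.08779217889207021} 0.0187
top {'fov_y': 49.87940894741675, 'cx': 287.8148299602993, 'cy': 202.20489380145833, 'k1': -0.05705160570945752, 'R': array([[ 0.02602324, -0.99963928,  0.00664061],
       [-0.99393319, -0.02658366, -0.10672447],
       [ 0.10686251, -0.00382301, -0.99426646]]), 't': array([-0.12936738,  0.50222777,  1.60764196])}
scene {'fov_y': 54.190811410941976, 'cx': 279.4590740196189, 'cy': 209.4092766546982, 'k1': -0.07046726413776415, 'R': array([[ 0.56962822,  0.82173087, -0.01679496],
       [ 0.42586943, -0.31256888, -0.84907946],
       [-0.70296438,  0.47650716, -0.52799811]]), 't': array([-0.18682797, -0.14688168,  1.78727362])}
```

View pics/top0.png

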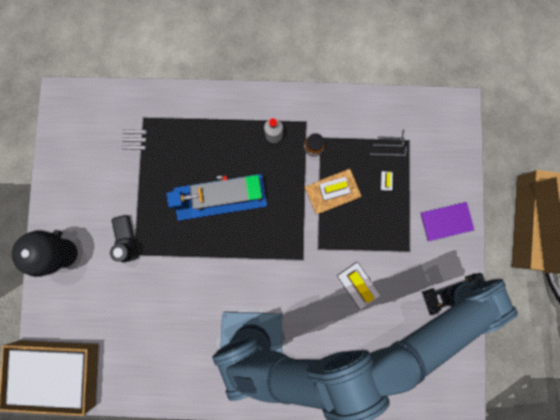

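View pics/scene0.png

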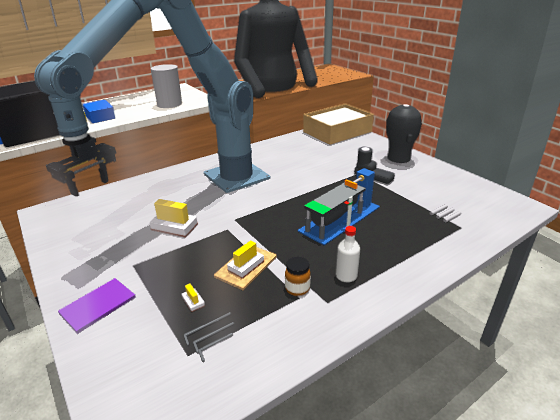

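The top view shows the middle-sized block on the cork rest at about (336,188). The forearm's green end is at (254,188) and the orange slide at (199,195), so the stroke runs left in the image, along +y. The scene view agrees.

```bash
cat > m.py <<'E'
from h import *
def rect(f,box,lo,hi,z,name):
    im,ci=load(f); h=cv2.cvtColor(im,cv2.COLOR_RGB2HSV); m=cv2.inRange(h,np.array(lo),np.array(hi)); M=np.zeros_like(m); x0,y0,x1,y1=box; M[y0:y1,x0:x1]=m[y0:y1,x0:x1]
    c=max(cv2.findContours(M,cv2.RETR_EXTERNAL,cv2.CHAIN_APPROX_NONE)[0],key=len).reshape(-1,2)
    P=plane(ci,c,z)[:,:2]; (cx,cy),(w,hh),a=cv2.minAreaRect((P*1000).astype(np.float32))
    if w<hh: w,hh,a=hh,w,a+90
    print(name,'c %.1f %.1f size %.1f x %.1f ang %.1f'%(cx,cy,w,hh,(a+90)%180-90)); return cx,cy,a
if __name__=='__main__':
    f='top0'
    rect(f,(300,165,365,215),(8,60,120),(25,200,255),.012,'cork')
    rect(f,(300,165,365,215),(26,150,120),(34,255,255),.071,'handle')
    rect(f,(300,165,365,215),(0,0,170),(180,50,255),.025,'base')
    rect(f,(230,165,275,215),(45,100,80),(75,255,255),.110,'green')
    rect(f,(180,165,275,215),(0,0,90),(180,60,255),.110,'grey')
    rect(f,(180,165,215,215),(8,130,120),(22,255,255),.134,'orange')
    rect(f,(150,165,275,225),(100,120,60),(125,255,255),.0,'blue')
    im,ci=load(f); c=cv2.resize(im[160:230,150:370],None,fx=3.6,fy=3.6,interpolation=cv2.INTER_CUBIC); cv2.imwrite('pics/crop0.png',c[:,:,::-1])
E
python3 m.py
```

```text
cork c 552.5 -278.2 size 183.5 x 112.7 ang -67.0
handle c 561.0 -285.2 size 80.3 x 20.3 ang -73.1
base c 561.8 -284.6 size 100.6 x 62.3 ang -73.1
green c 545.6 6.2 size 82.5 x 44.7 ang 10.7
grey c 528.7 139.0 size 218.6 x 100.4 ang -79.4
orange c 512.2 182.0 size 45.6 x 9.6 ang 10.7
blue c 520.1 149.2 size 366.4 x 129.3 ang -79.4
```

View pics/crop0.png

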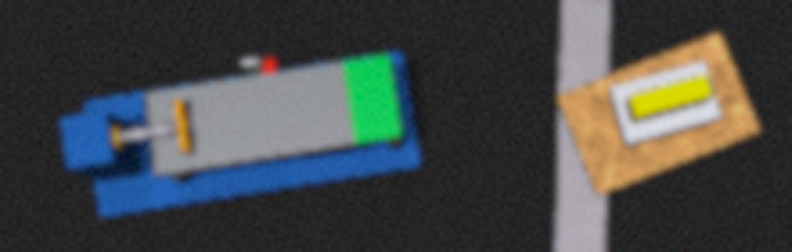

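Call:
{"api": "servo_tool", "payload": {"commands": [{"tx":0.3415,"ty":0.326,"tz":0.0,"az":1.52,"claw":0.08},{"tx":0.3415,"ty":0.326,"tz":0.0,"az":1.52,"claw":0.08},{"tx":0.3415,"ty":0.326,"tz":0.0,"az":1.52,"claw":0.08},{"tx":0.3415,"ty":0.326,"tz":0.0,"az":1.52,"claw":0.08},{"tx":0.3415,"ty":0.326,"tz":0.0,"az":1.52,"claw":0.08},{"tx":0.3415,"ty":0.326,"tz":0.0,"az":1.52,"claw":0.08},{"tx":0.3415,"ty":0.326,"tz":0.0,"az":1.52,"claw":0.08},{"tx":0.3415,"ty":0.326,"tz":0.0,"az":1.52,"claw":0.08}]}}

```text
schema error: expected keys ax, ay, az, tx, ty, tz, claw
```

Call:
{"api": "servo_tool", "payload": {"commands": [{"tx":0.3415,"ty":0.326,"tz":0,"ax":0,"ay":0,"az":1.52,"claw":0.08},{"tx":0.3415,"ty":0.326,"tz":0,"ax":0,"ay":0,"az":1.52,"claw":0.08},{"tx":0.3415,"ty":0.326,"tz":0,"ax":0,"ay":0,"az":1.52,"claw":0.08},{"tx":0.3415,"ty":0.326,"tz":0,"ax":0,"ay":0,"az":1.52,"claw":0.08},{"tx":0.3415,"ty":0.326,"tz":0,"ax":0,"ay":0,"az":1.52,"claw":0.08},{"tx":0.3415,"ty":0.326,"tz":0,"ax":0,"ay":0,"az":1.52,"claw":0.08},{"tx":0.3415,"ty":0.326,"tz":0,"ax":0,"ay":0,"az":1.52,"claw":0.08},{"tx":0.3415,"ty":0.326,"tz":0,"ax":0,"ay":0,"az":1.52,"claw":0.08}]}}

```text
time_s: 0.9
tool_pos: [0.51, -0.334, 0.2385]
tool_rot: [-2.243, -2.199, 0.0]
contact_force: [-0.5, -0.8, 0.1]
grip_width: 0.08
```

```bash
cat >> h.py <<'E'
from scipy.spatial.transform import Rotation as Ro
def st():
    s=r.sense(); M=Ro.from_rotvec(s['tool_rot']).as_matrix()
    print('t %.2f'%s['time_s'],'pos',np.round(s['tool_pos']*1000,1),'yaw_y %.2f'%np.degrees(np.arctan2(M[1,1],M[0,1])),'z',np.round(M[:,2],4),'F',np.round(s['contact_force'],2),'T',np.round(s['wrist_torque'],2),'w %.1f'%(1000*s['grip_width']),'q',np.round(s['joint_pos'],2))
E
python3 -c "
from h import *
st()"
```

```text
t 0.90 pos [ 510.  -334.   238.5] yaw_y -1.15 z [-4.e-04  0.e+00 -1.e+00] F [-0.51 -0.77  0.12] T [-0.1  -0.1   0.05] w 80.0 q [ 0.77  0.49 -0.36  1.63  0.19  1.05  0.33]
```

Call:
{"api": "servo_tool", "payload": {"commands": [{"tx":0.051,"ty":0.049,"tz":0,"ax":0,"ay":0,"az":0.312,"claw":0.08},{"tx":0.051,"ty":0.049,"tz":0,"ax":0,"ay":0,"az":0.312,"claw":0.08},{"tx":0.051,"ty":0.049,"tz":0,"ax":0,"ay":0,"az":0.312,"claw":0.08},{"tx":0.051,"ty":0.049,"tz":0,"ax":0,"ay":0,"az":0.312,"claw":0.08},{"tx":0.051,"ty":0.049,"tz":0,"ax":0,"ay":0,"az":0.312,"claw":0.08},{"tx":0.051,"ty":0.049,"tz":0,"ax":0,"ay":0,"az":0.312,"claw":0.08},{"tx":0.051,"ty":0.049,"tz":0,"ax":0,"ay":0,"az":0.312,"claw":0.08},{"tx":0.051,"ty":0.049,"tz":0,"ax":0,"ay":0,"az":0.312,"claw":0.08}]}}

```text
time_s: 1.7
tool_pos: [0.5596, -0.2872, 0.2388]
tool_rot: [1.884, 2.514, -0.0]
contact_force: [-0.4, 0.8, -0.2]
grip_width: 0.08
```

```bash
python3 -c "
from h import *
from m import rect
st()
save('wrist','w1')
b=(0,0,560,420)
rect('w1',b,(8,60,120),(25,200,255),.012,'cork')
rect('w1',b,(26,150,100),(34,255,255),.071,'handle')
"
```

```text
t 1.70 pos [ 559.6 -287.2  238.8] yaw_y 16.30 z [-0.e+00 -3.e-04 -1.e+00] F [-0.42  0.8  -0.17] T [-0.07 -0.06  0.01] w 80.0 q [ 0.71  0.54 -0.43  1.58  0.25  1.08  0.49]
cork c 554.6 -279.9 size 180.3 x 111.6 ang -66.9
handle c 561.0 -280.2 size 66.0 x 21.8 ang -72.1
```

View pics/w1.png

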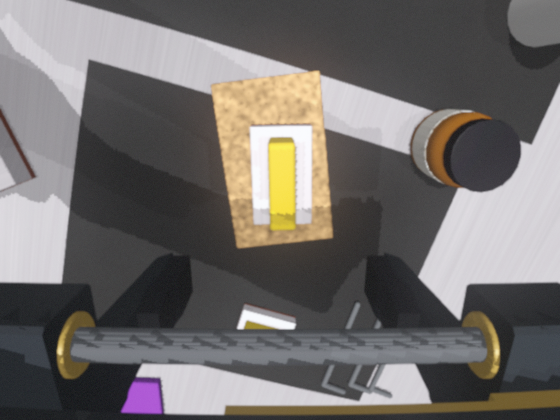

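The wrist view shows the block's handle at (283,185), lined up between the jaws, with nothing near the fingers' way down. The two views agree to a few mm, so I'll descend and grip.

Call:
{"api": "servo_tool", "payload": {"commands": [{"tx":0.0015,"ty":0.002,"tz":-0.04,"ax":0,"ay":0,"az":0.015,"claw":0.08},{"tx":0.0015,"ty":0.002,"tz":-0.08,"ax":0,"ay":0,"az":0.015,"claw":0.08},{"tx":0.0015,"ty":0.002,"tz":-0.12,"ax":0,"ay":0,"az":0.015,"claw":0.08},{"tx":0.0015,"ty":0.002,"tz":-0.15,"ax":0,"ay":0,"az":0.015,"claw":0.08},{"tx":0.0015,"ty":0.002,"tz":-0.175,"ax":0,"ay":0,"az":0.015,"claw":0.08},{"tx":0.0015,"ty":0.002,"tz":-0.19,"ax":0,"ay":0,"az":0.015,"claw":0.08},{"tx":0.0015,"ty":0.002,"tz":-0.195,"ax":0,"ay":0,"az":0.015,"claw":0.08},{"tx":0.0015,"ty":0.002,"tz":-0.195,"ax":0,"ay":0,"az":0.015,"claw":0.08}]}}

```text
time_s: 2.55
tool_pos: [0.5617, -0.2846, 0.0438]
tool_rot: [-1.863, -2.529, -0.0]
contact_force: [0.6, 0.0, -0.9]
grip_width: 0.08
```

Call:
{"api": "servo_tool", "payload": {"commands": [{"tx":0,"ty":0,"tz":0,"ax":0,"ay":0,"az":0,"claw":0.06},{"tx":0,"ty":0,"tz":0,"ax":0,"ay":0,"az":0,"claw":0.045},{"tx":0,"ty":0,"tz":0,"ax":0,"ay":0,"az":0,"claw":0.035},{"tx":0,"ty":0,"tz":0,"ax":0,"ay":0,"az":0,"claw":0.028},{"tx":0,"ty":0,"tz":0,"ax":0,"ay":0,"az":0,"claw":0.02},{"tx":0,"ty":0,"tz":0,"ax":0,"ay":0,"az":0,"claw":0.01},{"tx":0,"ty":0,"tz":0,"ax":0,"ay":0,"az":0,"claw":0.0},{"tx":0,"ty":0,"tz":0,"ax":0,"ay":0,"az":0,"claw":0.0}]}}

```text
time_s: 3.35
tool_pos: [0.5616, -0.2845, 0.0437]
tool_rot: [1.863, 2.529, 0.0]
contact_force: [0.7, -0.1, -0.3]
grip_width: 0.024
```

```bash
python3 -c "
from h import *
st()"
```

```text
t 3.35 pos [ 561.6 -284.5   43.7] yaw_y 17.25 z [ 2.e-04  0.e+00 -1.e+00] F [ 0.71 -0.13 -0.28] T [-0.07 -0.17 -0.  ] w 24.0 q [ 0.65  0.78 -0.36  1.68  0.37  0.74  0.41]
```

Call:
{"api": "servo_tool", "payload": {"commands": [{"tx":0,"ty":0,"tz":0.01,"ax":0,"ay":0,"az":0,"claw":0.0},{"tx":0,"ty":0,"tz":0.04,"ax":0,"ay":0,"az":0,"claw":0.0},{"tx":0,"ty":0,"tz":0.08,"ax":0,"ay":0,"az":0,"claw":0.0},{"tx":0,"ty":0,"tz":0.12,"ax":0,"ay":0,"az":0,"claw":0.0},{"tx":0,"ty":0,"tz":0.15,"ax":0,"ay":0,"az":0,"claw":0.0},{"tx":0,"ty":0.01,"tz":0.158,"ax":0,"ay":0,"az":0,"claw":0.0},{"tx":-0.002,"ty":0.04,"tz":0.158,"ax":0,"ay":0,"az":-0.02,"claw":0.0},{"tx":-0.005,"ty":0.08,"tz":0.158,"ax":0,"ay":0,"az":-0.04,"claw":0.0}]}}

```text
time_s: 4.15
tool_pos: [0.5553, -0.2048, 0.2007]
tool_rot: [-1.918, -2.487, 0.002]
contact_force: [0.9, 1.2, -3.8]
grip_width: 0.024
```

Call:
{"api": "servo_tool", "payload": {"commands": [{"tx":-0.003,"ty":0.04,"tz":0,"ax":0,"ay":0,"az":-0.02,"claw":0.0},{"tx":-0.006,"ty":0.08,"tz":0,"ax":0,"ay":0,"az":-0.04,"claw":0.0},{"tx":-0.009,"ty":0.12,"tz":0,"ax":0,"ay":0,"az":-0.06,"claw":0.0},{"tx":-0.012,"ty":0.16,"tz":0,"ax":0,"ay":0,"az":-0.075,"claw":0.0},{"tx":-0.015,"ty":0.2,"tz":0,"ax":0,"ay":0,"az":-0.075,"claw":0.0},{"tx":-0.017,"ty":0.23,"tz":0,"ax":0,"ay":0,"az":-0.075,"claw":0.0},{"tx":-0.017,"ty":0.241,"tz":0,"ax":0,"ay":0,"az":-0.075,"claw":0.0},{"tx":-0.017,"ty":0.241,"tz":0,"ax":0,"ay":0,"az":-0.075,"claw":0.0}]}}

```text
time_s: 4.95
tool_pos: [0.5385, 0.0385, 0.2009]
tool_rot: [-2.0, -2.421, 0.001]
contact_force: [0.2, 0.2, -2.9]
grip_width: 0.0238
```

```bash
python3 -c "
from h import *
from m import rect
st()
save('wrist','w2'); save('scene','s2'); save('top','t2'); st()
b=(0,0,560,420)
rect('w2',b,(45,100,60),(75,255,255),.11,'green'); rect('w2',b,(8,150,100),(22,255,255),.134,'orange');
rect('t2',(300,165,365,215),(8,60,100),(25,200,255),.012,'cork')
rect('t2',(180,165,215,215),(8,130,120),(22,255,255),.134,'orange')
a=np.hstack([cv2.imread('pics/w2.png'),cv2.imread('pics/s2.png')[:, 120:480]])
cv2.imwrite('pics/c2.png',cv2.resize(a,(800,365),interpolation=cv2.INTER_AREA))
"
```

```text
t 4.95 pos [538.5  38.5 200.9] yaw_y 10.87 z [-1.7e-03  5.0e-04 -1.0e+00] F [ 0.17  0.21 -2.89] T [-0.06 -0.07 -0.02] w 23.8 q [ 0.23  0.44 -0.5   1.84  0.26  0.92 -0.19]
t 5.10 pos [539.3  34.3 201.1] yaw_y 10.52 z [-0.001  -0.0013 -1.    ] F [ 0.51 -0.36 -2.94] T [-0.06 -0.11  0.01] w 23.7 q [ 0.24  0.44 -0.49  1.84  0.26  0.92 -0.19]Traceback (most recent call last):
  File "<string>", line 7, in <module>
    rect('w2',b,(45,100,60),(75,255,255),.11,'green'); rect('w2',b,(8,150,100),(22,255,255),.134,'orange');
    ~~~~^^^^^^^^^^^^^^^^^^^^^^^^^^^^^^^^^^^^^^^^^^^^^
  File "m.py", line 4, in rect
    c=max(cv2.findContours(M,cv2.RETR_EXTERNAL,cv2.CHAIN_APPROX_NONE)[0],key=len).reshape(-1,2)
      ~~~^^^^^^^^^^^^^^^^^^^^^^^^^^^^^^^^^^^^^^^^^^^^^^^^^^^^^^^^^^^^^^^^^^^^^^^^
ValueError: max() iterable argument is empty
```

```bash
python3 -c "
from h import *
from m import rect
st()
b=(0,0,560,420)
rect('w2',b,(8,150,100),(22,255,255),.134,'orange');
rect('t2',(295,160,365,220),(8,60,100),(25,200,255),.012,'cork')
rect('w1',b,(26,150,30),(34,255,255),.071,'handle w1')
a=np.hstack([cv2.imread('pics/w2.png'),cv2.imread('pics/s2.png')[:, 120:480]])
cv2.imwrite('pics/c2.png',cv2.resize(a,(800,365),interpolation=cv2.INTER_AREA))
"
```

```text
t 5.10 pos [539.3  34.3 201.1] yaw_y 10.52 z [-0.001  -0.0013 -1.    ] F [ 0.51 -0.36 -2.94] T [-0.06 -0.11  0.01] w 23.7 q [ 0.24  0.44 -0.49  1.84  0.26  0.92 -0.19]
orange c 453.3 -134.7 size 23.2 x 7.1 ang 9.5
cork c 552.6 -278.9 size 184.6 x 114.2 ang -66.7
handle w1 c 561.0 -280.2 size 66.0 x 21.8 ang -72.1
```

View pics/c2.png

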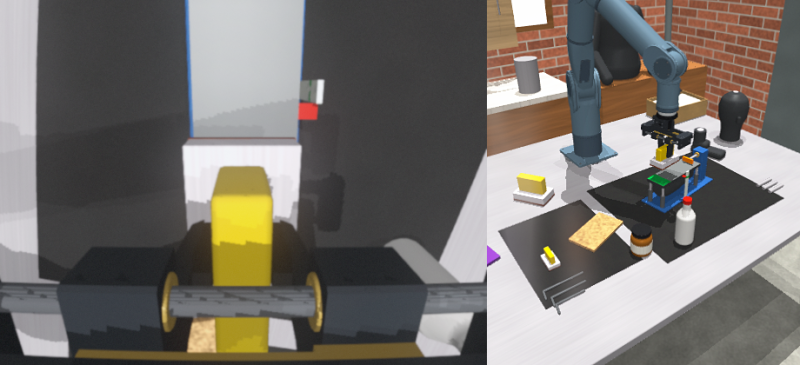

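The left half shows the block gripped and lined up with the face, whose edges are at columns 190 and 301 of the composite. The red pointer is at (308,110) on the right. Next I'll check the lateral alignment numerically.

```bash
python3 -c "
from h import *
im,ci=load('w2'); h=cv2.cvtColor(im,cv2.COLOR_RGB2HSV)
d=np.array([-.1857,.9826]); n=np.array([.9826,.1857])
mid=np.array([527.7,101.])
for row in (20,60,100,130):
    v=h[row,150:420,2].astype(int); b=np.where(v>110)[0]
    b=np.where((h[row,180:360,2]>90)&(h[row,180:360,1]<60))[0]+180
    e=[b.min(),b.max()]; P=plane(ci,[[e[0],row],[e[1],row]],.11)[:,:2]*1000
    print(row,e,P.round(1),'width',np.linalg.norm(P[1]-P[0]).round(1),'lat',((P-mid)@n).round(1))
P=plane(ci,[[212,168],[345,166]],.194)[:,:2]*1000; print('block front',P.round(1),((P.mean(0)-[539.3,34.3])@d).round(1),'lat vs tcp',((P-[539.3,34.3])@n).round(1))
t=np.array([538.5,38.5]); print('tcp lat',(t-mid)@n,'long',(t-mid)@d)
"
```

```text
20 [np.int64(217), np.int64(348)] [[478.5 153.1]
 [556.9 168.2]] width 79.8 lat [-38.7  41.1]
60 [np.int64(219), np.int64(346)] [[483.1 130.4]
 [561.1 145.4]] width 79.4 lat [-38.3  41. ]
100 [np.int64(220), np.int64(359)] [[487.3 106.6]
 [575.  123.5]] width 89.3 lat [-38.7  50.7]
130 [np.int64(221), np.int64(342)] [[490.7  87.8]
 [568.7 102.8]] width 79.4 lat [-38.8  40.7]
block front [[500.9  80.7]
 [557.8  92.5]] 53.2 lat vs tcp [-29.2  28.9]
tcp lat -0.9941700000000449 long -63.41805999999999
```

Call:
{"api": "servo_tool", "payload": {"commands": [{"tx":0.001,"ty":0.001,"tz":-0.015,"ax":0,"ay":0,"az":0,"claw":0.0},{"tx":0.001,"ty":0.001,"tz":-0.03,"ax":0,"ay":0,"az":0,"claw":0.0},{"tx":0.001,"ty":0.001,"tz":-0.042,"ax":0,"ay":0,"az":0,"claw":0.0},{"tx":0.001,"ty":0.001,"tz":-0.05,"ax":0,"ay":0,"az":0,"claw":0.0},{"tx":0.001,"ty":0.001,"tz":-0.055,"ax":0,"ay":0,"az":0,"claw":0.0},{"tx":0.001,"ty":0.001,"tz":-0.055,"ax":0,"ay":0,"az":0,"claw":0.0},{"tx":0.001,"ty":0.001,"tz":-0.055,"ax":0,"ay":0,"az":0,"claw":0.0},{"tx":0.001,"ty":0.001,"tz":-0.055,"ax":0,"ay":0,"az":0,"claw":0.0}]}}

```text
time_s: 5.9
tool_pos: [0.541, 0.0376, 0.1473]
tool_rot: [2.005, 2.417, 0.001]
contact_force: [0.7, -0.0, -2.9]
grip_width: 0.0236
```

```bash
python3 -c "
from h import *
st()"
```

```text
t 5.90 pos [541.   37.6 147.3] yaw_y 10.66 z [ 1.1e-03  1.0e-04 -1.0e+00] F [ 0.74 -0.01 -2.89] T [ 0.02 -0.06  0.01] w 23.6 q [ 0.21  0.52 -0.46  1.88  0.31  0.81 -0.24]
```

Call:
{"api": "servo_tool", "payload": {"commands": [{"tx":0,"ty":0,"tz":-0.002,"ax":0,"ay":0,"az":0,"claw":0.0},{"tx":0,"ty":0,"tz":-0.004,"ax":0,"ay":0,"az":0,"claw":0.0},{"tx":0,"ty":0,"tz":-0.006,"ax":0,"ay":0,"az":0,"claw":0.0},{"tx":0,"ty":0,"tz":-0.007,"ax":0,"ay":0,"az":0,"claw":0.0},{"tx":0,"ty":0,"tz":-0.008,"ax":0,"ay":0,"az":0,"claw":0.0},{"tx":0,"ty":0,"tz":-0.009,"ax":0,"ay":0,"az":0,"claw":0.0},{"tx":0,"ty":0,"tz":-0.009,"ax":0,"ay":0,"az":0,"claw":0.0},{"tx":0,"ty":0,"tz":-0.009,"ax":0,"ay":0,"az":0,"claw":0.0}]}}

```text
time_s: 6.7
tool_pos: [0.5407, 0.0374, 0.1379]
tool_rot: [2.005, 2.418, 0.0]
contact_force: [-2.0, -1.6, 4.7]
grip_width: 0.0234
```

```bash
python3 -c "
from h import *
st()"
```

```text
t 6.70 pos [540.7  37.4 137.9] yaw_y 10.66 z [ 3.e-04 -1.e-04 -1.e+00] F [-2.   -1.56  4.7 ] T [-0.2   0.31 -0.01] w 23.4 q [ 0.2   0.53 -0.46  1.88  0.32  0.8  -0.24]
```

Call:
{"api": "servo_tool", "payload": {"commands": [{"tx":0,"ty":0,"tz":-0.001,"ax":0,"ay":0,"az":0,"claw":0.0},{"tx":0,"ty":0,"tz":-0.002,"ax":0,"ay":0,"az":0,"claw":0.0},{"tx":0,"ty":0,"tz":-0.002,"ax":0,"ay":0,"az":0,"claw":0.0},{"tx":0,"ty":0,"tz":-0.002,"ax":0,"ay":0,"az":0,"claw":0.0},{"tx":0,"ty":0,"tz":-0.002,"ax":0,"ay":0,"az":0,"claw":0.0},{"tx":0,"ty":0,"tz":-0.002,"ax":0,"ay":0,"az":0,"claw":0.0},{"tx":0,"ty":0,"tz":-0.002,"ax":0,"ay":0,"az":0,"claw":0.0},{"tx":0,"ty":0,"tz":-0.002,"ax":0,"ay":0,"az":0,"claw":0.0}]}}

```text
time_s: 7.5
tool_pos: [0.5407, 0.0374, 0.136]
tool_rot: [2.005, 2.418, 0.0]
contact_force: [-1.5, -0.8, 6.0]
grip_width: 0.0239
```

```bash
python3 -c "
from h import *
st()
save('scene','s3'); save('wrist','w3')
im,ci=load('s3'); g=im[150:260,270:400]; a=cv2.resize(g,None,fx=4,fy=4,interpolation=cv2.INTER_CUBIC)
im,_=load('w3'); b=cv2.resize(im[60:200,320:400],(251,440),interpolation=cv2.INTER_CUBIC)
cv2.imwrite('pics/c3.png',np.hstack([a,b])[:,:,::-1])
"
```

```text
t 7.50 pos [540.7  37.4 136. ] yaw_y 10.66 z [ 3.e-04 -2.e-04 -1.e+00] F [-1.5  -0.83  6.05] T [-0.21  0.45 -0.07] w 23.9 q [ 0.2   0.54 -0.46  1.89  0.32  0.79 -0.24]
```

View pics/c3.png

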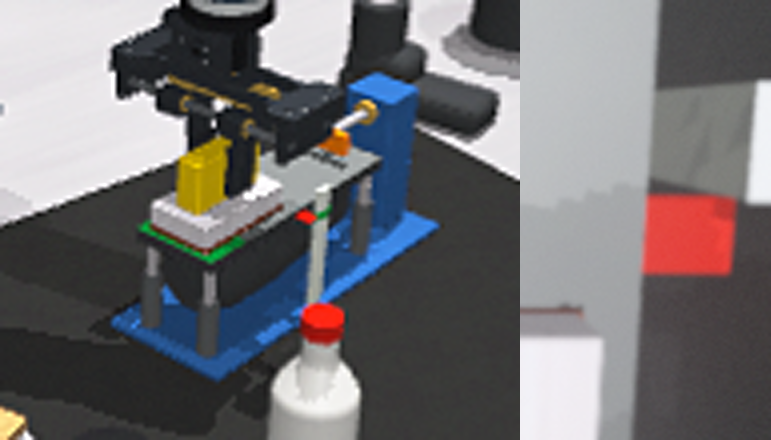

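The pointer is in the green zone, and force and height both give about 5.5–6 mm sunk. I'll start the sweep.

Call:
{"api": "servo_tool", "payload": {"commands": [{"tx":-0.0005,"ty":0.0025,"tz":0,"ax":0,"ay":0,"az":0,"claw":0.0},{"tx":-0.0012,"ty":0.0064,"tz":0,"ax":0,"ay":0,"az":0,"claw":0.0},{"tx":-0.0021,"ty":0.0113,"tz":0,"ax":0,"ay":0,"az":0,"claw":0.0},{"tx":-0.003,"ty":0.0162,"tz":0,"ax":0,"ay":0,"az":0,"claw":0.0},{"tx":-0.0039,"ty":0.0211,"tz":0,"ax":0,"ay":0,"az":0,"claw":0.0},{"tx":-0.0048,"ty":0.026,"tz":0,"ax":0,"ay":0,"az":0,"claw":0.0},{"tx":-0.0057,"ty":0.0309,"tz":0,"ax":0,"ay":0,"az":0,"claw":0.0},{"tx":-0.0066,"ty":0.0358,"tz":0,"ax":0,"ay":0,"az":0,"claw":0.0}]}}

```text
time_s: 8.4
tool_pos: [0.5354, 0.0721, 0.1363]
tool_rot: [2.005, 2.415, 0.001]
contact_force: [1.0, -4.0, 5.6]
grip_width: 0.0236
```

```bash
python3 -c "
from h import *
st()"
```

```text
t 8.40 pos [535.4  72.1 136.3] yaw_y 10.60 z [ 0.0025 -0.0013 -1.    ] F [ 1.04 -4.01  5.64] T [-0.91 -0.13  0.03] w 23.6 q [ 0.14  0.53 -0.46  1.89  0.33  0.79 -0.31]
```

Call:
{"api": "servo_tool", "payload": {"commands": [{"tx":-0.001,"ty":0.0049,"tz":-0.0003,"ax":0,"ay":0,"az":0,"claw":0.0},{"tx":-0.0019,"ty":0.0098,"tz":-0.0004,"ax":0,"ay":0,"az":0,"claw":0.0},{"tx":-0.0028,"ty":0.0147,"tz":-0.0004,"ax":0,"ay":0,"az":0,"claw":0.0},{"tx":-0.0037,"ty":0.0196,"tz":-0.0004,"ax":0,"ay":0,"az":0,"claw":0.0},{"tx":-0.0046,"ty":0.0245,"tz":-0.0004,"ax":0,"ay":0,"az":0,"claw":0.0},{"tx":-0.0056,"ty":0.0294,"tz":-0.0004,"ax":0,"ay":0,"az":0,"claw":0.0},{"tx":-0.0065,"ty":0.0343,"tz":-0.0004,"ax":0,"ay":0,"az":0,"claw":0.0},{"tx":-0.0074,"ty":0.0392,"tz":-0.0004,"ax":0,"ay":0,"az":0,"claw":0.0}]}}

```text
time_s: 9.2
tool_pos: [0.528, 0.1113, 0.1359]
tool_rot: [2.005, 2.415, 0.001]
contact_force: [0.6, -4.9, 6.6]
grip_width: 0.0237
```

```bash
python3 -c "
from h import *
st()"
```

```text
t 9.20 pos [528.  111.3 135.9] yaw_y 10.59 z [ 0.0025 -0.0013 -1.    ] F [ 0.64 -4.93  6.58] T [-0.89 -0.09  0.08] w 23.7 q [ 0.07  0.53 -0.46  1.89  0.33  0.79 -0.39]
```

Call:
{"api": "servo_tool", "payload": {"commands": [{"tx":-0.001,"ty":0.0049,"tz":0,"ax":0,"ay":0,"az":0,"claw":0.0},{"tx":-0.0021,"ty":0.0098,"tz":0,"ax":0,"ay":0,"az":0,"claw":0.0},{"tx":-0.0031,"ty":0.0147,"tz":0,"ax":0,"ay":0,"az":0,"claw":0.0},{"tx":-0.0041,"ty":0.0196,"tz":0,"ax":0,"ay":0,"az":0,"claw":0.0},{"tx":-0.0051,"ty":0.0245,"tz":0,"ax":0,"ay":0,"az":0,"claw":0.0},{"tx":-0.0061,"ty":0.0294,"tz":0,"ax":0,"ay":0,"az":0,"claw":0.0},{"tx":-0.0071,"ty":0.0343,"tz":0,"ax":0,"ay":0,"az":0,"claw":0.0},{"tx":-0.0081,"ty":0.0392,"tz":0,"ax":0,"ay":0,"az":0,"claw":0.0}]}}

```text
time_s: 10.0
tool_pos: [0.5204, 0.1492, 0.1359]
tool_rot: [2.006, 2.413, -0.001]
contact_force: [2.6, -7.8, 7.7]
grip_width: 0.0236
```

```bash
python3 -c "
from h import *
st()"
```

```text
t 10.00 pos [520.4 149.2 135.9] yaw_y 10.53 z [ 0.0029 -0.0029 -1.    ] F [ 2.61 -7.79  7.69] T [-1.55 -0.44  0.02] w 23.6 q [-0.    0.54 -0.47  1.89  0.33  0.79 -0.47]
```

Call:
{"api": "servo_tool", "payload": {"commands": [{"tx":-0.001,"ty":0.004,"tz":0,"ax":0,"ay":0,"az":0,"claw":0.0},{"tx":-0.0018,"ty":0.0075,"tz":0,"ax":0,"ay":0,"az":0,"claw":0.0},{"tx":-0.0025,"ty":0.0105,"tz":0,"ax":0,"ay":0,"az":0,"claw":0.0},{"tx":-0.003,"ty":0.013,"tz":0,"ax":0,"ay":0,"az":0,"claw":0.0},{"tx":-0.0033,"ty":0.0145,"tz":0,"ax":0,"ay":0,"az":0,"claw":0.0},{"tx":-0.0035,"ty":0.0155,"tz":0,"ax":0,"ay":0,"az":0,"claw":0.0},{"tx":-0.0035,"ty":0.0155,"tz":0,"ax":0,"ay":0,"az":0,"claw":0.0},{"tx":-0.0035,"ty":0.0155,"tz":0,"ax":0,"ay":0,"az":0,"claw":0.0}]}}

```text
time_s: 10.8
tool_pos: [0.5175, 0.1643, 0.1359]
tool_rot: [2.006, 2.412, 0.0]
contact_force: [4.3, -7.6, 6.6]
grip_width: 0.0238
```

```bash
python3 -c "
from h import *
st()"
```

```text
t 10.80 pos [517.5 164.3 135.9] yaw_y 10.51 z [ 0.0037 -0.0028 -1.    ] F [ 4.26 -7.6   6.63] T [-1.61 -0.73  0.05] w 23.8 q [-0.03  0.54 -0.47  1.88  0.34  0.79 -0.5 ]
```

Call:
{"api": "servo_tool", "payload": {"commands": [{"tx":-0.0002,"ty":0.0005,"tz":0,"ax":0,"ay":0,"az":0,"claw":0.0},{"tx":-0.0003,"ty":0.001,"tz":0,"ax":0,"ay":0,"az":0,"claw":0.0},{"tx":-0.0004,"ty":0.0015,"tz":0,"ax":0,"ay":0,"az":0,"claw":0.0},{"tx":-0.0005,"ty":0.002,"tz":0,"ax":0,"ay":0,"az":0,"claw":0.0},{"tx":-0.0006,"ty":0.0025,"tz":0,"ax":0,"ay":0,"az":0,"claw":0.0},{"tx":-0.0006,"ty":0.0025,"tz":0,"ax":0,"ay":0,"az":0,"claw":0.0},{"tx":-0.0006,"ty":0.0025,"tz":0,"ax":0,"ay":0,"az":0,"claw":0.0},{"tx":-0.0006,"ty":0.0025,"tz":0,"ax":0,"ay":0,"az":0,"claw":0.0}]}}

```text
time_s: 11.6
tool_pos: [0.5174, 0.1647, 0.1359]
tool_rot: [2.006, 2.409, -0.003]
contact_force: [4.5, -12.5, 8.9]
grip_width: 0.0233
```

```bash
python3 -c "
from h import *
st(); save('top','t4'); save('scene','s4')
from m import rect
rect('t4',(170,165,215,215),(8,130,120),(22,255,255),.128,'orange')
im,_=load('t4'); a=cv2.resize(im[165:225,150:250],None,fx=4,fy=4,interpolation=cv2.INTER_CUBIC)
im,_=load('s4'); b=cv2.resize(im[150:210,300:400],None,fx=4,fy=4,interpolation=cv2.INTER_CUBIC)
cv2.imwrite('pics/c4.png',np.hstack([a,b])[:,:,::-1])
"
```

```text
t 11.60 pos [517.4 164.7 135.9] yaw_y 10.43 z [ 0.0038 -0.0055 -1.    ] F [  4.54 -12.51   8.9 ] T [-2.55 -0.78  0.14] w 23.3 q [-0.04  0.54 -0.47  1.88  0.34  0.79 -0.5 ]
orange c 536.6 137.2 size 0.0 x 0.0 ang 0.0
```

View pics/c4.png

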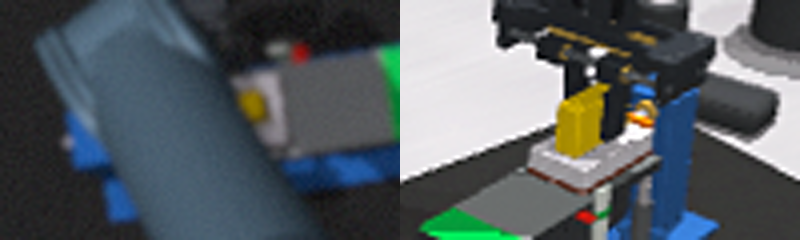

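The 2.5 mm command moved the tool only 0.4 mm and raised the force by 5 N, so the slide is on its hard stop. The right crop shows the pointer still in green. Now I'll lift straight up, quickly.

Call:
{"api": "servo_tool", "payload": {"commands": [{"tx":0.0003,"ty":-0.0015,"tz":0.02,"ax":0,"ay":0,"az":0,"claw":0.0},{"tx":0.0003,"ty":-0.0015,"tz":0.055,"ax":0,"ay":0,"az":0,"claw":0.0},{"tx":0.0003,"ty":-0.0015,"tz":0.08,"ax":0,"ay":0,"az":0,"claw":0.0},{"tx":0.0003,"ty":-0.0015,"tz":0.09,"ax":0,"ay":0,"az":0,"claw":0.0},{"tx":0.0003,"ty":-0.0015,"tz":0.09,"ax":0,"ay":0,"az":0,"claw":0.0},{"tx":0.0003,"ty":-0.0015,"tz":0.09,"ax":0,"ay":0,"az":0,"claw":0.0},{"tx":0.0003,"ty":-0.0015,"tz":0.09,"ax":0,"ay":0,"az":0,"claw":0.0},{"tx":0.0003,"ty":-0.0015,"tz":0.09,"ax":0,"ay":0,"az":0,"claw":0.0}]}}

```text
time_s: 12.5
tool_pos: [0.5139, 0.1679, 0.224]
tool_rot: [-2.004, -2.417, 0.003]
contact_force: [0.2, -0.3, -3.9]
grip_width: 0.0237
```

```bash
python3 -c "
from h import *
st()"
```

```text
t 12.50 pos [513.9 167.9 224. ] yaw_y 10.67 z [-2.2e-03 -6.0e-04 -1.0e+00] F [ 0.23 -0.28 -3.86] T [-0.02 -0.11  0.05] w 23.7 q [ 0.01  0.42 -0.52  1.82  0.25  0.97 -0.43]
```

Call:
{"api": "servo_tool", "payload": {"commands": [{"tx":0.002,"ty":-0.025,"tz":0,"ax":0,"ay":0,"az":0.0,"claw":0.0},{"tx":0.006,"ty":-0.065,"tz":0,"ax":0,"ay":0,"az":0.03,"claw":0.0},{"tx":0.01,"ty":-0.11,"tz":0,"ax":0,"ay":0,"az":0.06,"claw":0.0},{"tx":0.014,"ty":-0.155,"tz":0,"ax":0,"ay":0,"az":0.09,"claw":0.0},{"tx":0.018,"ty":-0.2,"tz":0,"ax":0,"ay":0,"az":0.12,"claw":0.0},{"tx":0.022,"ty":-0.245,"tz":0,"ax":0,"ay":0,"az":0.15,"claw":0.0},{"tx":0.026,"ty":-0.29,"tz":0,"ax":0,"ay":0,"az":0.18,"claw":0.0},{"tx":0.03,"ty":-0.335,"tz":0,"ax":0,"ay":0,"az":0.2,"claw":0.0}]}}

```text
time_s: 13.3
tool_pos: [0.5442, -0.1687, 0.2247]
tool_rot: [-1.752, -2.607, 0.0]
contact_force: [1.3, -0.4, -3.3]
grip_width: 0.024
```

Call:
{"api": "servo_tool", "payload": {"commands": [{"tx":0.004,"ty":-0.045,"tz":0,"ax":0,"ay":0,"az":0.015,"claw":0.0},{"tx":0.007,"ty":-0.08,"tz":0,"ax":0,"ay":0,"az":0.015,"claw":0.0},{"tx":0.009,"ty":-0.105,"tz":0,"ax":0,"ay":0,"az":0.015,"claw":0.0},{"tx":0.0095,"ty":-0.112,"tz":0,"ax":0,"ay":0,"az":0.015,"claw":0.0},{"tx":0.0095,"ty":-0.112,"tz":-0.02,"ax":0,"ay":0,"az":0.015,"claw":0.0},{"tx":0.0095,"ty":-0.112,"tz":-0.05,"ax":0,"ay":0,"az":0.015,"claw":0.0},{"tx":0.0095,"ty":-0.112,"tz":-0.07,"ax":0,"ay":0,"az":0.015,"claw":0.0},{"tx":0.0095,"ty":-0.112,"tz":-0.07,"ax":0,"ay":0,"az":0.015,"claw":0.0}]}}

```text
time_s: 14.1
tool_pos: [0.552, -0.2765, 0.1519]
tool_rot: [-1.728, -2.615, 0.001]
contact_force: [-0.1, -0.8, -3.0]
grip_width: 0.0237
```

```bash
python3 -c "
from h import *
from m import rect
save('wrist','w5'); save('top','t5'); st(); save('scene','s5')
rect('t5',(170,165,215,215),(8,130,120),(22,255,255),.134,'orange')
im,_=load('w5'); a=cv2.resize(im,(453,340),interpolation=cv2.INTER_AREA)
im,_=load('s5'); b=cv2.resize(im[160:300,200:340],(340,340),interpolation=cv2.INTER_CUBIC)
cv2.imwrite('pics/c5.png',np.hstack([a,b])[:,:,::-1])
"
```

```text
t 14.20 pos [ 554.4 -277.7  155.4] yaw_y 23.05 z [-3.e-04  9.e-04 -1.e+00] F [ 0.9   0.   -2.86] T [-0.03 -0.14 -0.01] w 23.6 q [ 0.67  0.62 -0.4   1.67  0.29  0.92  0.57]
orange c 512.2 182.0 size 45.6 x 9.6 ang 10.7
```

View pics/c5.png

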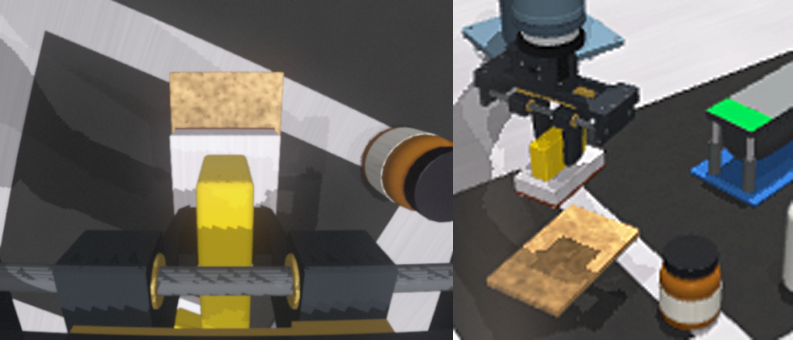

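The slide is home: the orange plate measures exactly as at the start. The block is lined up with the cork, so I'll lower it.

Call:
{"api": "servo_tool", "payload": {"commands": [{"tx":0,"ty":-0.0015,"tz":-0.025,"ax":0,"ay":0,"az":0,"claw":0.0},{"tx":0,"ty":-0.0015,"tz":-0.055,"ax":0,"ay":0,"az":0,"claw":0.0},{"tx":0,"ty":-0.0015,"tz":-0.08,"ax":0,"ay":0,"az":0,"claw":0.0},{"tx":0,"ty":-0.0015,"tz":-0.095,"ax":0,"ay":0,"az":0,"claw":0.0},{"tx":0,"ty":-0.0015,"tz":-0.103,"ax":0,"ay":0,"az":0,"claw":0.0},{"tx":0,"ty":-0.0015,"tz":-0.105,"ax":0,"ay":0,"az":0,"claw":0.0},{"tx":0,"ty":-0.0015,"tz":-0.105,"ax":0,"ay":0,"az":0,"claw":0.0},{"tx":0,"ty":-0.0015,"tz":-0.105,"ax":0,"ay":0,"az":0,"claw":0.0}]}}

```text
time_s: 15.05
tool_pos: [0.5551, -0.2807, 0.0516]
tool_rot: [1.733, 2.618, 0.001]
contact_force: [-0.0, -0.3, -3.5]
grip_width: 0.0237
```

```bash
python3 -c "
from h import *
st()"
```

```text
t 15.05 pos [ 555.1 -280.7   51.6] yaw_y 22.97 z [ 1.9e-03 -9.0e-04 -1.0e+00] F [-0.05 -0.34 -3.46] T [ 0.05 -0.12 -0.02] w 23.7 q [ 0.64  0.76 -0.35  1.71  0.36  0.74  0.52]
```

Now down about 8 mm more, with a 1 mm correction, slowly.

Call:
{"api": "servo_tool", "payload": {"commands": [{"tx":-0.001,"ty":0.001,"tz":-0.002,"ax":0,"ay":0,"az":0,"claw":0.0},{"tx":-0.001,"ty":0.001,"tz":-0.004,"ax":0,"ay":0,"az":0,"claw":0.0},{"tx":-0.001,"ty":0.001,"tz":-0.0055,"ax":0,"ay":0,"az":0,"claw":0.0},{"tx":-0.001,"ty":0.001,"tz":-0.0065,"ax":0,"ay":0,"az":0,"claw":0.0},{"tx":-0.001,"ty":0.001,"tz":-0.0073,"ax":0,"ay":0,"az":0,"claw":0.0},{"tx":-0.001,"ty":0.001,"tz":-0.0078,"ax":0,"ay":0,"az":0,"claw":0.0},{"tx":-0.001,"ty":0.001,"tz":-0.0078,"ax":0,"ay":0,"az":0,"claw":0.0},{"tx":-0.001,"ty":0.001,"tz":-0.0078,"ax":0,"ay":0,"az":0,"claw":0.0}]}}

```text
time_s: 15.85
tool_pos: [0.5531, -0.2794, 0.0437]
tool_rot: [-1.735, -2.619, 0.001]
contact_force: [-4.4, 1.8, 8.9]
grip_width: 0.0238
```

```bash
python3 -c "
from h import *
st()"
```

```text
t 15.85 pos [ 553.1 -279.4   43.7] yaw_y 22.97 z [-4.e-04 -4.e-04 -1.e+00] F [-4.4   1.79  8.88] T [ 0.37  0.81 -0.  ] w 23.8 q [ 0.64  0.77 -0.34  1.71  0.36  0.72  0.51]
```

Block is seated (12 N of contact, same height as when gripped). Release, then retreat straight up.

Call:
{"api": "servo_tool", "payload": {"commands": [{"tx":0,"ty":0,"tz":0.0005,"ax":0,"ay":0,"az":0,"claw":0.0},{"tx":0,"ty":0,"tz":0.0005,"ax":0,"ay":0,"az":0,"claw":0.03},{"tx":0,"ty":0,"tz":0.0005,"ax":0,"ay":0,"az":0,"claw":0.05},{"tx":0,"ty":0,"tz":0.0005,"ax":0,"ay":0,"az":0,"claw":0.07},{"tx":0,"ty":0,"tz":0.0005,"ax":0,"ay":0,"az":0,"claw":0.07},{"tx":0,"ty":0,"tz":0.0005,"ax":0,"ay":0,"az":0,"claw":0.07},{"tx":0,"ty":0,"tz":0.0005,"ax":0,"ay":0,"az":0,"claw":0.07},{"tx":0,"ty":0,"tz":0.0005,"ax":0,"ay":0,"az":0,"claw":0.07}]}}

```text
time_s: 16.65
tool_pos: [0.5532, -0.2793, 0.043]
tool_rot: [1.734, 2.619, 0.0]
contact_force: [-0.2, 0.2, 0.3]
grip_width: 0.0695
```

Call:
{"api": "servo_tool", "payload": {"commands": [{"tx":0,"ty":0,"tz":0.02,"ax":0,"ay":0,"az":0,"claw":0.07},{"tx":0,"ty":0,"tz":0.05,"ax":0,"ay":0,"az":0,"claw":0.07},{"tx":0,"ty":0,"tz":0.09,"ax":0,"ay":0,"az":0,"claw":0.07},{"tx":0,"ty":0,"tz":0.13,"ax":0,"ay":0,"az":0,"claw":0.07},{"tx":0,"ty":0,"tz":0.17,"ax":0,"ay":0,"az":0,"claw":0.07},{"tx":0,"ty":0,"tz":0.19,"ax":0,"ay":0,"az":0,"claw":0.07},{"tx":0,"ty":0,"tz":0.195,"ax":0,"ay":0,"az":0,"claw":0.07},{"tx":0,"ty":0,"tz":0.195,"ax":0,"ay":0,"az":0,"claw":0.07}]}}

```text
time_s: 17.45
tool_pos: [0.5531, -0.2794, 0.2381]
tool_rot: [1.734, 2.619, -0.0]
contact_force: [-0.0, 0.2, 0.0]
grip_width: 0.0698
```

```bash
python3 -c "
from h import *
from m import rect
save('wrist','w6'); save('top','t6'); save('scene','s6'); st()
b=(100,0,460,270)
rect('w6',b,(8,60,100),(25,200,255),.012,'cork'); rect('w6',b,(0,0,150),(180,45,255),.037,'base')
rect('w6',b,(26,150,100),(34,255,255),.071,'handle')
rect('t6',(170,165,215,215),(8,130,120),(22,255,255),.134,'orange')
im,_=load('w6'); a=cv2.resize(im,(453,340),interpolation=cv2.INTER_AREA)
im,_=load('s6'); c=cv2.resize(im[160:300,200:340],(340,340),interpolation=cv2.INTER_CUBIC)
cv2.imwrite('pics/c6.png',np.hstack([a,c])[:,:,::-1])
"
```

```text
t 17.60 pos [ 552.1 -279.   236.1] yaw_y 22.98 z [-0.0028  0.0012 -1.    ] F [ 0.24  0.54 -0.36] T [-0.01 -0.13  0.02] w 69.6 q [ 0.7   0.52 -0.43  1.61  0.24  1.07  0.61]
cork c 554.3 -279.8 size 180.2 x 112.2 ang -66.9
base c 451.1 -201.3 size 211.9 x 54.6 ang 5.3
handle c 551.7 -275.5 size 64.9 x 21.4 ang -67.6
orange c 512.2 182.2 size 45.7 x 9.5 ang 12.1
```

View pics/c6.png

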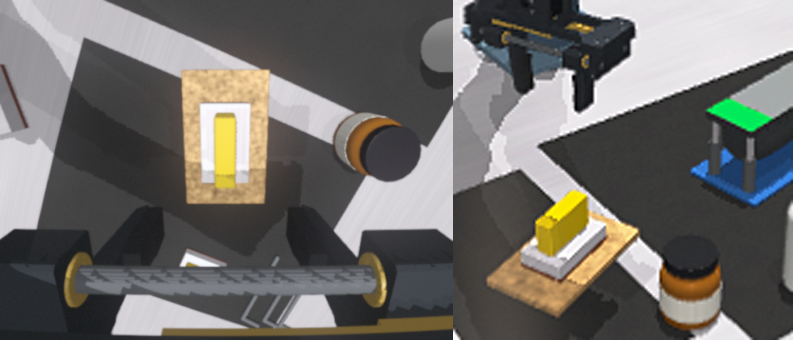

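The block lies flat and centred on the cork, with the gripper clear and the slide home. I'm handing in.

```bash
python3 -c "
from h import *
print(r.hand_in()); st()"
```

```text
the job is handed in; nothing more can be done
None
the job is handed in; nothing more can be done
```

The job is done and handed in at about 17.6 s on the robot clock, well under the 54 s limit.

**Pressing and sweep:** I took the block by its handle and pressed it on the green end until the bed had sunk about 5.5–6 mm, with the pointer in the green zone. The tool height stayed within 0.4 mm for the whole sweep along the middle of the face.

**Slide:** It reached its hard stop: a further 2.5 mm command gave only 0.4 mm of movement and 5 N more force. I then lifted the block straight up, apart from a shift of about 4 mm toward the slide as the contact pressure released. The slide snapped home by itself; afterwards its plate measured the same as at the start, within 0.2 mm.

**Block on the rest:** The block is back flat on the cork, within about 2 mm of its middle and 1° of its length. The gripper is open and clear.

**Checks that disagreed:**
- **Bed depth:** While pushing the slide, the wrist force read high (7.7 N, then 8.9 N on the stop), which would mean 7–9 mm of sinking. The tool height gave about 5.8 mm and the pointer stayed in green, so I put the extra force down to the slide. Either way it is under the 11 mm limit.
- **Handle position:** The wrist camera reads the handle about 4 mm off lengthwise because part of it was in shadow. I corrected for that using its reading before the grasp.
- **Base outline:** The final measurement of the block's base in the wrist picture failed because it picked up the bench, so the final placement rests on the handle and the picture.

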